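Sort the counter after a service

ROBOT

A 7-joint arm with a two-finger parallel gripper is mounted at the origin on the work surface. World frame = base frame: x ahead of the robot, y to its left, z up, the work surface at z = 0. Lengths are in m, angles in rad, forces in N, time in s.
With the tool pointing down it reaches from about 0.425 to 0.875 m from the base axis. Payload 4.7 kg.
Tool frame: the origin (TCP) lies on the centre line of the jaws, within the pads' length; the fingertips stand 19 mm ahead of it and the grasp point (between the pads) is the TCP (ctrl.nose_length is the distance from the TCP to the fingertips, in m); z points along the fingers, x is the direction in which the jaws open and shut, and the axes are right-handed (so a half turn about z gives the same grasp; the last joint's range is limited). The gripper opens to 87 mm and grips with 3 to 60 N. Pads are 19 mm wide; open, the fingers measure 117 mm over their backs; the gripper's body (75 mm by 190 mm) begins 51 mm behind the grasp point.
Start: joints at [1.131, 0.321, -0.07, 1.45, 0.023, 1.371, -0.057], TCP at [0.285, -0.584, 0.242] pointing down, gripper open.
Joint ranges: [-2.86, 2.86], [-0.3, 2.09], [-1.38, 1.24], [0.06, 2.45], [-1.56, 4.7], [0.09, 2.05], [-2.69, 2.69]. Speed limits (rad/s): [2.57, 2.57, 3.14, 3.14, 3.14, 3.14, 3.14].

INTERFACE

Orientations are given as a rotation vector (axis times angle).
In Python, from bench import ctrl gives the robot as it stands. The module is installed in compiled form; this text tells all that it offers.
- The arm moves only by the shell command python3 -m crank 'ROWS' [OPENING] [FORCE]. ROWS is a JSON object of lists of equal length, an entry for each row: "dp": the shift along the tool's x, y, z in cm, a list of three; "delta_rot": the turn, a rotation vector about the tool's x, y, z in rad, a list of three. In form: {"dp": [[x, y, z], ...], "delta_rot": [[rx, ry, rz], ...]}. A call has exactly 8 rows; each row shifts and turns the commanded pose from where the row before left it, along the tool's axes as they then stand; what a row does not reach is not made up. A row lasts 1/10 s, in which the tool goes at most 50 mm and 8.59 degrees, less where a joint would pass 70% of its speed; a pose out of reach is approached as far as the arm can. A call with a gripper value outside its range is refused whole. OPENING is the finger opening in cm, from 0 to 8.7, set as the call begins (- or left out, the last holds). The fingers move at their own pace and stop on an object; FORCE is the grip in N (left out, the last holds). Time passes only in rows, so rows that do not move let the fingers close, or fill a call up. It gives the time, the measured TCP pose, the force and the opening at its end, in the units of the state.
- ctrl.get_state(): the state, without advancing time (a new reading comes with each control period).
- ctrl.get_image(name): name is "scene" or "top"; returns the picture (420x560x3 uint8, blue, green, red); there is no depth.
- ctrl.camera_info(name): a dict with "camera_matrix" (3x3 intrinsics, pixels), "xyz" and "orientation" of the camera in the world. Camera axes: x right, y down, z forward; pixel columns grow to the right and rows downward; lengths in m; the calibration is good to about 2 mm. A picture is of the moment at which its call begins. camera_info takes no time and is no camera call.
- ctrl.close_job(): hands the job in, once; it reports no verdict.
The state is a dict: "time": time; "joint_positions": joint angles; "qd": joint speeds; "joint_torque": joint torques, N m; "position": TCP position; "tool_rot": TCP orientation; "ft_force": force on the tool from outside, world axes, zero at the start; "torque": the same for the moment, N m; "grip_width": opening from 0.0 (shut) to 1.0 (fully open).
Only numpy, scipy, OpenCV 4.12 (cv2) and the standard library are available. Lean on these libraries where they do the work, as an engineer would, in place of code of your own. Each camera call takes 0.05 s, during which the arm holds its last target.

TASK

Put the mixed things on the counter away: the long wiper refill flat in the long orange bin, the short refill flat in the short orange bin and the tyre gauge flat in the brown wooden tray. Leave the oily drain plug where it stands until those three clean things are away, then stand it, still head down, in the black drip tray. Do not knock or shift the glass jar of clips.

Things in the scene. Friction and masses are not known exactly. Their poses are not given: they have to be found in the camera images.
- long_refill: The long wiper refill in a rigid white plastic sleeve with grey ends and a black strip along the top: a flat bar 165 mm long, 24 mm wide, 16 mm high. Origin: centre of its underside. Local y runs along its length, x across, z up; at the start it lies flat on the counter, turned up to 0.4 rad from world y.
- short_refill: The short wiper refill in a rigid white plastic sleeve with grey ends and a black strip along the top: a flat bar 100 mm long, 24 mm wide, 16 mm high. Origin: centre of its underside. Local y runs along its length, x across, z up; at the start it lies flat on the counter, turned up to 0.4 rad from world y. Same look as the long one, only shorter.
- gauge: Chrome pen-shaped tyre gauge, 140 mm long: square barrel 14 mm wide and 14 mm high, 112 mm long about the origin, with a round chuck (17 mm ball) at the +y end, a thin white indicator rod at the -y end and a low clip on top (to 17 mm high). Origin: centre of the barrel's underside. Local y runs along its length, x across, z up; at the start it lies flat on the counter, turned up to 0.4 rad from world y.
- drain_plug: Oily dark steel drain plug standing on its head, threaded shank up: hexagonal head 27 mm across flats (31 mm across corners) and 12 mm high, shank 19 mm diameter above it, 34 mm high in all. Origin: centre of the head's underside; z up along the shank.
- long_bin: The longer of two shallow orange plastic bins: outside 105 x 200 mm, 28 mm high; walls and floor 4 mm thick (inside 97 x 192 mm, floor 4 mm above the origin). Its origin is the centre of its underside, on the counter; local y runs along its length, x across, z up. It is fixed, open on top, turned up to 0.12 rad from world y.
- short_bin: The shorter of two shallow orange plastic bins: outside 105 x 140 mm, 28 mm high; walls and floor 4 mm thick (inside 97 x 132 mm, floor 4 mm above the origin). Its origin is the centre of its underside, on the counter; local y runs along its length, x across, z up. It is fixed, open on top, turned up to 0.12 rad from world y.
- tool_tray: Dark brown wooden tray: outside 105 x 172 mm, 22 mm high; walls and floor 4 mm thick (inside 97 x 164 mm, floor 4 mm above the origin). Its origin is the centre of its underside, on the counter; local y runs along its length, x across, z up. It is fixed, open on top, turned up to 0.12 rad from world y.
- drip_tray: Black plastic drip tray with a small lip on either long side: outside 105 x 130 mm without the lips, 16 mm high; walls and floor 4 mm thick (inside 97 x 122 mm, floor 4 mm above the origin). Its origin is the centre of its underside, on the counter; local y runs along its length, x across, z up. It is fixed, open on top, turned up to 0.12 rad from world y.
- jar: Glass jar of black nylon clips with a metal lid, 54 mm diameter, 55 mm high, standing loose in the midst of the things. Not to be moved. Origin: centre of its underside. A small steel socket (26 mm diameter, 32 mm high) and a small carton (28 x 32 x 38 mm) stand in line with it to its left and right.
Things that resemble listed ones, but are neither listed nor needed, are in the scene too. What is shaped like the drain_plug but blue or purple is not meant.

How it is judged:
On the way, in this order (a step that is already met when the one before it is completed fails the run):
1. both refills and the gauge lie in their own trays while the drain plug is still where it stood (within 30 mm) (x of long_refill in the frame of long_bin between -0.04 and 0.04 m and y of long_refill in the frame of long_bin between -0.02 and 0.02 m and z of long_refill in the frame of long_bin between 0 and 0.009 m and angle between each of long_refill, short_refill, gauge's own z axis and vertical below 0.12 rad and x of short_refill in the frame of short_bin between -0.04 and 0.04 m and y of short_refill in the frame of short_bin between -0.024 and 0.024 m and z of short_refill in the frame of short_bin between 0 and 0.009 m and x of gauge in the frame of tool_tray between -0.045 and 0.045 m and y of gauge in the frame of tool_tray between -0.024 and 0.024 m and z of gauge in the frame of tool_tray between 0 and 0.009 m and distance of drain_plug from where it was at the start of the episode below 0.03 m), for 0.2 s.
2. the drain plug stands head down in the drip tray (x of drain_plug in the frame of drip_tray between -0.04 and 0.04 m and y of drain_plug in the frame of drip_tray between -0.054 and 0.054 m and z of drain_plug in the frame of drip_tray between 0 and 0.009 m and angle between drain_plug's own z axis and vertical below 0.15 rad), for 0.2 s.
At the end, for the whole second after the job is handed in: Long refill in the long bin, short refill in the short bin, gauge in the wooden tray: each flat on its floor (within 5 mm, tilt under 0.12 rad). Drain plug head down on the drip tray's floor (within 5 mm, tilt under 0.15 rad). All released and at rest (all of step 2 and x of long_refill in the frame of long_bin between -0.04 and 0.04 m and y of long_refill in the frame of long_bin between -0.02 and 0.02 m and z of long_refill in the frame of long_bin between 0 and 0.009 m and angle between each of long_refill, short_refill, gauge's own z axis and vertical below 0.12 rad and x of short_refill in the frame of short_bin between -0.04 and 0.04 m and y of short_refill in the frame of short_bin between -0.024 and 0.024 m and z of short_refill in the frame of short_bin between 0 and 0.009 m and x of gauge in the frame of tool_tray between -0.045 and 0.045 m and y of gauge in the frame of tool_tray between -0.024 and 0.024 m and z of gauge in the frame of tool_tray between 0 and 0.009 m and linear speed of each of long_refill, short_refill, gauge, drain_plug below 0.02 m/s); the robot touches nothing.
It fails at once if the glass jar is shifted by more than 15 mm or tipped by more than 0.3 rad (distance of jar from where it was at the start of the episode above 0.015 m or angle between jar's own z axis and vertical above 0.3 rad).
It also fails if it takes over 102 s, if anything falls off the work surface, if the arm or the gripper's body presses on something with over 40 N, if the wrist force passes 120 N, or if a joint passes its speed limit or range.

## Working session

There is one attempt and no reset: what is moved stays moved. The work goes in short steps, Python scripts to look and compute and a shell command to move; the robot and the scene stay as the last step left them, time stands still between calls to the robot, and variables do not carry over. Pictures are saved under pics/ and viewed, and the job is handed in when it is done.

```bash
mkdir -p pics; python3 - <<'E'
from bench import ctrl
import cv2
for n in("top","scene"):
    cv2.imwrite(f"pics/{n}0.png",ctrl.get_image(n)); print(n,ctrl.camera_info(n))
print(ctrl.get_state(), ctrl.nose_length)
E
```

```text
top {'camera_matrix': array([[399.70094991,   0.        , 284.46551793],
       [  0.        , 399.70094991, 203.70740981],
       [  0.        ,   0.        ,   1.        ]]), 'xyz': array([ 0.49639654, -0.01530536,  0.95532402]), 'orientation': array([-2.19467542,  2.16554052, -0.08434364])}
scene {'camera_matrix': array([[469.63369788,   0.        , 278.82946983],
       [  0.        , 469.63369788, 213.12368367],
       [  0.        ,   0.        ,   1.        ]]), 'xyz': array([0.98241736, 0.37971716, 0.8010173 ]), 'orientation': array([-1.07931796, -2.53828166,  0.82815654])}
{'time': 0.1, 'joint_positions': array([ 1.13105971,  0.32173246, -0.07007961,  1.45153422,  0.02257039,
        1.37080108, -0.05688837]), 'qd': array([ 0.00069012, -0.00092404, -0.00064959, -0.00369882,  0.00103781,
       -0.00017688, -0.00114605]), 'joint_torque': array([ 6.66454889e-05, -4.92571163e+01, -4.05782517e-01, -3.13395560e+01,
       -6.42432296e-02,  3.95049923e-02,  9.58737337e-05]), 'position': array([ 0.28473553, -0.58380918,  0.2405909 ]), 'tool_rot': array([-2.66357562e+00,  1.66423989e+00,  2.30167092e-03]), 'ft_force': array([0.65318168, 0.45800467, 0.19895356]), 'torque': array([ 0.04084475, -0.02553294, -0.07707736]), 'grip_width': 1.0009794900351225} 0.019
```

View pics/top0.png

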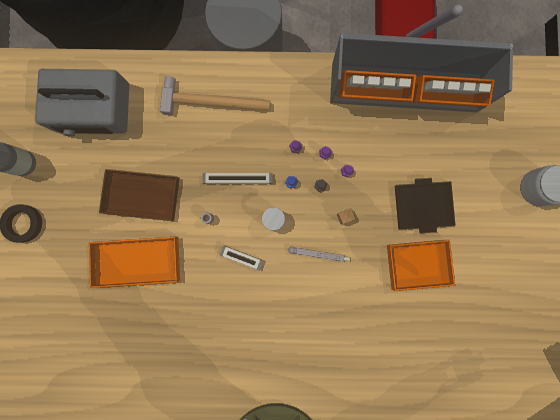

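View pics/scene0.png

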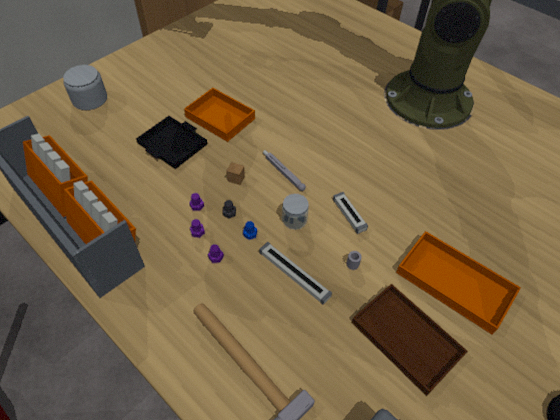

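```bash
cat > h.py <<'E'
from bench import ctrl
import cv2, numpy as np
from scipy.spatial.transform import Rotation as R
def w2p(n,P):
    c=ctrl.camera_info(n); M=R.from_rotvec(c["orientation"]).as_matrix()
    q=(np.atleast_2d(P)-c["xyz"])@M; q=q@c["camera_matrix"].T; return q[:,:2]/q[:,2:]
def p2w(n,p,z):
    c=ctrl.camera_info(n); M=R.from_rotvec(c["orientation"]).as_matrix()
    p=np.atleast_2d(p).astype(float); d=np.c_[p,np.ones(len(p))]@np.linalg.inv(c["camera_matrix"]).T@M.T
    return c["xyz"]+d*((z-c["xyz"][2])/d[:,2])[:,None]
E
python3 - <<'E'
from h import *
im=cv2.imread("pics/top0.png")
print(w2p("top",[[0.5,0,0],[0,0,0]]), w2p("scene",[[0.5,0,0]]))
crop=im[130:300,80:270];cv2.imwrite("pics/c1.png",cv2.resize(crop,None,fx=4,fy=3.5,interpolation=2)[:600])
crop=im[130:300,270:470];cv2.imwrite("pics/c2.png",cv2.resize(crop,None,fx=4,fy=3.5,interpolation=2)[:600])
hsv=cv2.cvtColor(im,cv2.COLOR_BGR2HSV)
for n,p in dict(longr=(237,178),shortr=(242,258),gauge=(320,254),plug=(321,186),lb=(135,262),tt=(140,195),dt=(425,205),sb=(421,265),jar=(273,219),sock=(207,218),box=(347,217),wood=(240,320),wood2=(240,290)).items(): print(n,hsv[p[1],p[0]],hsv[p[1]+3,p[0]],p2w("top",p,0.01).round(3))
E
```

```text
[[278.57675263 233.80761707]
 [275.38605939 453.26884409]] [[299.78042385 206.73811694]]
longr [17 82 62] [ 25  24 188] [[0.631 0.101 0.01 ]]
shortr [17 80 67] [ 24  26 188] [[0.442 0.085 0.01 ]]
gauge [  3  18 144] [ 11  31 115] [[ 0.454 -0.098  0.01 ]]
plug [13 44 81] [13 46 77] [[ 0.615 -0.099  0.01 ]]
lb [ 14 232 200] [ 14 226 200] [[0.429 0.336 0.01 ]]
tt [ 13 147  90] [ 12 149  91] [[0.588 0.331 0.01 ]]
dt [14 84 58] [15 81 57] [[ 0.573 -0.346  0.01 ]]
sb [ 14 234 193] [ 14 231 194] [[ 0.432 -0.335  0.01 ]]
jar [ 30   6 166] [ 25   9 167] [[0.535 0.014 0.01 ]]
sock [ 18 112 109] [  8  21 143] [[0.535 0.17  0.01 ]]
box [ 15 125 151] [ 15 125 155] [[ 0.542 -0.161  0.01 ]]
wood [ 18 114 172] [ 18 115 167] [[0.299 0.086 0.01 ]]
wood2 [ 18 113 180] [ 18 116 185] [[0.368 0.088 0.01 ]]
```

```bash
python3 - <<'E'
from h import *
im=cv2.imread("pics/top0.png")
hsv=cv2.cvtColor(im,cv2.COLOR_BGR2HSV)
H,S,V=[hsv[...,i].astype(int) for i in range(3)]
def rep(n,m,roi,z):
    k=np.zeros_like(m,np.uint8);x0,y0,x1,y1=roi;k[y0:y1,x0:x1]=m[y0:y1,x0:x1]
    cs=cv2.findContours(k,cv2.RETR_EXTERNAL,cv2.CHAIN_APPROX_NONE)[0];c=max(cs,key=cv2.contourArea)
    W=p2w("top",c[:,0,:],z)[:,:2].astype(np.float32)
    (cx,cy),(w,h),a=cv2.minAreaRect(W)
    b=cv2.boxPoints(((cx,cy),(w,h),a));e=[b[1]-b[0],b[2]-b[1]];e=max(e,key=np.linalg.norm)
    yaw=np.arctan(-e[0]/e[1])
    print(n,cv2.contourArea(c),"c",round(cx,4),round(cy,4),"size",round(w,3),round(h,3),"yaw from y",round(float(yaw),3),"r",round(np.hypot(cx,cy),3))
low=(S<70)
rep("long",low,(195,168,280,190),.016)
rep("short",low,(210,235,272,280),.016)
rep("gauge",low,(280,240,360,270),.014)
rep("plug",(V<75),(310,170,335,198),.02)
org=(H<14)&(S>180)
rep("lb",org,(80,225,195,300),.028)
rep("sb",org,(380,230,465,300),.028)
rep("tt",(V<100),(95,160,185,225),.022)
k=(V<60)
rep("dt",k,(390,170,460,240),.016)
rep("jar",low,(255,200,292,235),.055)
rep("sock",low,(195,208,218,226),.032)
E
```

```text
long 680.0 c 0.6305 0.1003 size 0.024 0.161 yaw from y 0.013 r 0.638
short 399.0 c 0.4437 0.0871 size 0.1 0.024 yaw from y -0.35 r 0.452
gauge 294.0 c 0.4537 -0.0953 size 0.143 0.015 yaw from y -0.14 r 0.464
plug 22.0 c 0.6131 -0.0971 size 0.026 0.018 yaw from y -0.087 r 0.621
lb 3772.0 c 0.4311 0.3318 size 0.104 0.205 yaw from y 0.079 r 0.544
sb 2701.5 c 0.4329 -0.3277 size 0.105 0.145 yaw from y 0.103 r 0.543
tt 3223.0 c 0.5858 0.3236 size 0.187 0.106 yaw from y -0.088 r 0.669
dt 2462.5 c 0.572 -0.3427 size 0.125 0.132 yaw from y 0.079 r 0.667
jar 395.5 c 0.5341 0.0122 size 0.052 0.05 yaw from y -1.557 r 0.534
sock 96.5 c 0.5341 0.1655 size 0.023 0.028 yaw from y 0.028 r 0.559
```

View pics/c1.png

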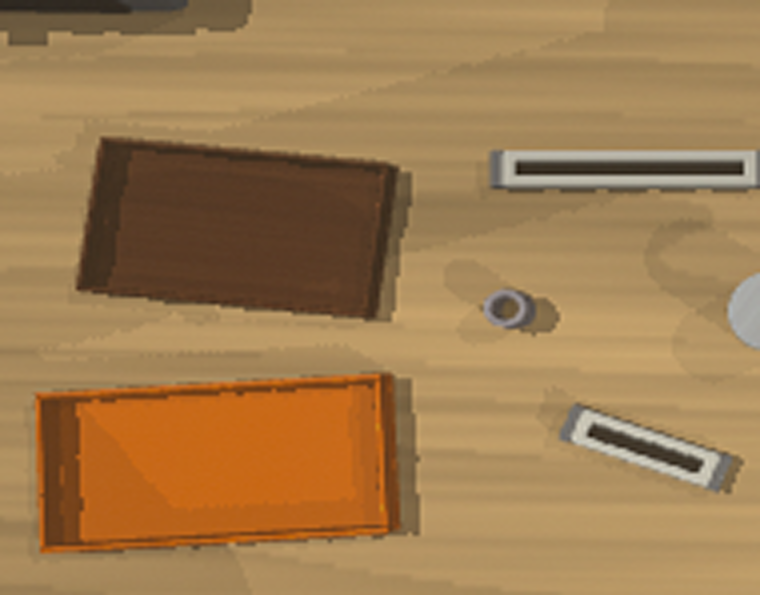

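View pics/c2.png

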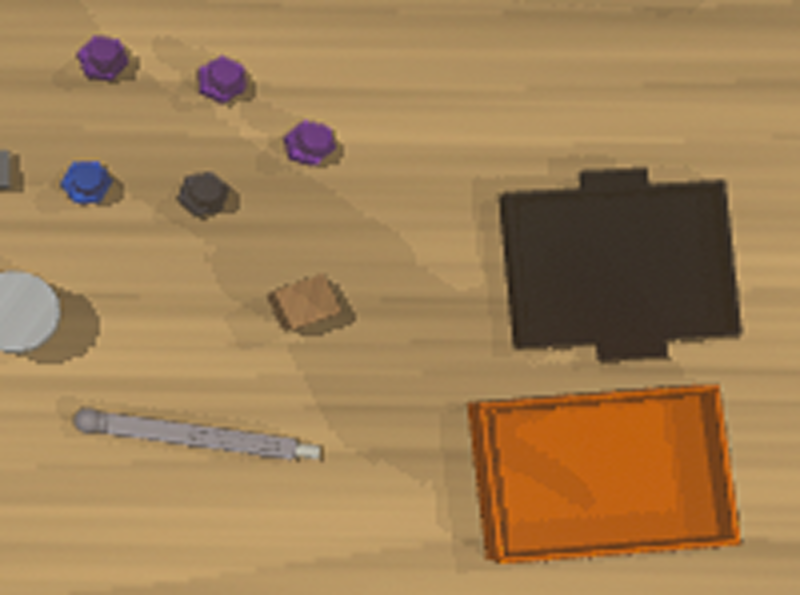

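```bash
cat >> h.py <<'E'
def go(x,y,z,yaw,mid=None):
    s=ctrl.get_state(); M=R.from_rotvec(s["tool_rot"]).as_matrix()
    phi=np.arctan2(M[1,0],M[0,0]); d=np.array([x,y,z])-s["position"]
    T=np.array([[np.cos(yaw),np.sin(yaw),0],[np.sin(yaw),-np.cos(yaw),0],[0,0,-1]]).T
    print("t",round(s["time"],2),"pos",s["position"].round(4),"phi",round(phi,3),"tilt",M[:,2].round(3),"grip",round(s["grip_width"]*8.7,2),"f",s["ft_force"].round(1))
    print("turn about tool z",round(-(yaw-phi),3),"then dp cm (axes at target yaw)",(T@d*100).round(2))
E
python3 - <<'E'
from h import *
im=cv2.imread("pics/top0.png"); sc=cv2.imread("pics/scene0.png")
for n,I,roi in(("top",im,(308,172,335,200)),("scene",sc,(215,192,243,223))):
    x0,y0,x1,y1=roi; h=I[y0:y1,x0:x1]; m=(h.max(2)<105).astype(np.uint8)
    nl,_,st,ce=cv2.connectedComponentsWithStats(m); i=1+st[1:,4].argmax()
    c=ce[i]+[x0,y0]; print(n,st[i],c,[p2w(n,c,z)[0].round(4) for z in(.01,.015,.02)])
cv2.imwrite("pics/p.png",np.hstack([cv2.resize(im[165:205,300:345],(400,360),interpolation=0),cv2.resize(sc[185:225,205:250],(400,360),interpolation=0)]))
print("tt corners",p2w("top",[(105,169.4),(179.5,176.6),(174.5,221.4),(99.5,212.9)],.022).round(4))
# project predicted items in scene view
out=sc.copy()
for (x,y,yaw,w,l,z) in[(.6305,.1003,.013,.024,.165,.016),(.4437,.0871,-.35,.024,.1,.016),(.4537,-.0953,-.14,.014,.14,.014),(.4311,.334,.079,.105,.2,.028),(.4329,-.3302,.103,.105,.14,.028),(.5858,.331,-.088,.105,.172,.022),(.572,-.344,.079,.105,.13,.016)]:
    b=cv2.boxPoints(((0,0),(w,l),0)); c,s=np.cos(yaw),np.sin(yaw)
    P=np.c_[b@np.array([[c,s],[-s,c]])+[x,y],np.full(4,z)]
    cv2.polylines(out,[(w2p("scene",P)*8).round().astype(int)],True,(0,255,0),1,cv2.LINE_AA,3)
cv2.imwrite("pics/ov.png",cv2.resize(out,(800,600)))
go(.6305,.1003,.15,.013)
E
```

```text
top [  6   7  14  14 126] [320.41269841 185.43650794] [array([ 0.6161, -0.0981,  0.01  ]), array([ 0.6155, -0.0976,  0.015 ]), array([ 0.6149, -0.0972,  0.02  ])]
scene [  7   8  14  19 209] [228.54066986 209.34449761] [array([ 0.616, -0.098,  0.01 ]), array([ 0.6183, -0.095 ,  0.015 ]), array([ 0.6207, -0.092 ,  0.02  ])]
tt corners [[0.646  0.4114 0.022 ]
 [0.6312 0.235  0.022 ]
 [0.5255 0.2431 0.022 ]
 [0.5431 0.4193 0.022 ]]
t 0.1 pos [ 0.2847 -0.5838  0.2406] phi -1.117 tilt [-0.001  0.001 -1.   ] grip 8.71 f [0.7 0.5 0.2]
turn about tool z -1.13 then dp cm (axes at target yaw) [ 35.46 -67.96   9.06]
```

View pics/ov.png

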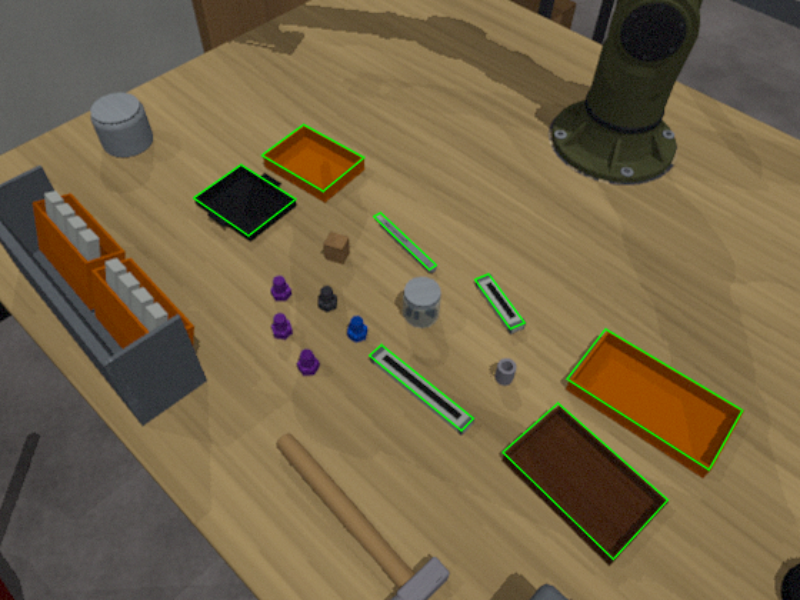

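View pics/p.png

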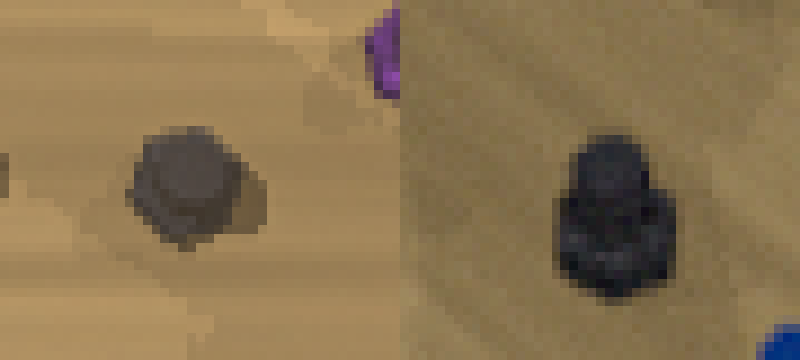

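```bash
python3 -m crank '{"dp":[[0,0,0],[0,0,0],[0,0,0],[0,0,0],[0,0,0],[0,0,0],[0,0,0],[0,0,0]],"delta_rot":[[0,0,-0.14],[0,0,-0.14],[0,0,-0.14],[0,0,-0.14],[0,0,-0.14],[0,0,-0.14],[0,0,-0.14],[0,0,-0.15]]}' 5 20
python3 -c "
from h import *
go(.6305,.1003,.13,.013)"
```

```text
time: 0.9
position: [0.2848, -0.584, 0.2409]
tool_rot: [-3.14, -0.03, 0.001]
ft_force: [0.5, -0.3, 0.8]
grip_width: 0.583
t 0.9 pos [ 0.2848 -0.584   0.2409] phi 0.019 tilt [-0.001  0.001 -1.   ] grip 5.07 f [ 0.5 -0.3  0.8]
turn about tool z 0.006 then dp cm (axes at target yaw) [ 35.46 -67.97  11.09]
```

```bash
python3 -m crank '{"dp":[[2.2,-4.25,0],[2.2,-4.25,0],[2.2,-4.25,0],[2.2,-4.25,0],[2.2,-4.25,0],[2.2,-4.25,0],[2.2,-4.25,0],[2.2,-4.25,0]],"delta_rot":[[0,0,0],[0,0,0],[0,0,0],[0,0,0],[0,0,0],[0,0,0],[0,0,0],[0,0,0]]}'
python3 -c "
from h import *
go(.6305,.1003,.13,.013)"
python3 -m crank '{"dp":[[2.2,-4.25,1],[2.2,-4.25,1],[2.2,-4.25,1],[2.2,-4.25,1],[2.2,-4.25,1],[2.2,-4.25,1],[2.2,-4.2,1],[2.2,-4.2,1]],"delta_rot":[[0,0,0],[0,0,0],[0,0,0],[0,0,0],[0,0,0],[0,0,0],[0,0,0],[0,0,0]]}'
python3 -c "
from h import *
go(.6305,.1003,.07,.013)"
```

```text
time: 1.7
position: [0.4568, -0.2401, 0.2413]
tool_rot: [3.141, 0.02, -0.001]
ft_force: [1.8, -0.3, 0.1]
grip_width: 0.568
t 1.7 pos [ 0.4568 -0.2401  0.2413] phi 0.013 tilt [-0. -0. -1.] grip 4.94 f [ 1.8 -0.3  0.1]
turn about tool z -0.0 then dp cm (axes at target yaw) [ 17.81 -33.81  11.13]
time: 2.5
position: [0.6285, 0.1006, 0.1606]
tool_rot: [3.141, 0.019, -0.001]
ft_force: [1.1, -0.3, 0.2]
grip_width: 0.571
t 2.5 pos [0.6285 0.1006 0.1606] phi 0.012 tilt [-0.001 -0.    -1.   ] grip 4.97 f [ 1.1 -0.3  0.2]
turn about tool z -0.001 then dp cm (axes at target yaw) [0.2  0.03 9.06]
```

```bash
python3 -m crank '{"dp":[[0.2,0,3],[0,0,3],[0,0,3],[0,0,2],[0,0,1.5],[0,0,0.8],[0,0,0.4],[0,0,0]],"delta_rot":[[0,0,0],[0,0,0],[0,0,0],[0,0,0],[0,0,0],[0,0,0],[0,0,0],[0,0,0]]}'
python3 - <<'E'
from h import *
cv2.imwrite("pics/s1.png",ctrl.get_image("scene"))
E
python3 -m crank '{"dp":[[0,0,0],[0,0,0],[0,0,0],[0,0,0],[0,0,0],[0,0,0],[0,0,0],[0,0,0]],"delta_rot":[[0,0,0],[0,0,0],[0,0,0],[0,0,0],[0,0,0],[0,0,0],[0,0,0],[0,0,0]]}' 1.5 20
```

```text
time: 3.3
position: [0.6303, 0.0993, 0.0248]
tool_rot: [3.141, 0.02, 0.001]
ft_force: [-0.1, 0.1, -0.0]
grip_width: 0.576
time: 4.15
position: [0.6302, 0.0993, 0.0248]
tool_rot: [3.141, 0.02, 0.0]
ft_force: [-0.8, -0.8, 2.5]
grip_width: 0.27
```

View pics/s1.png

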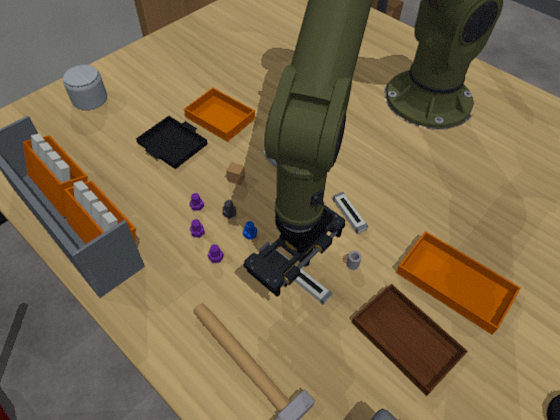

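```bash
python3 -m crank '{"dp":[[0,0,-1],[0,0,-2],[0,0,-3],[0,0,-3],[0,0,-3],[0,0,0],[0,0,0],[0,0,0]],"delta_rot":[[0,0,0],[0,0,0],[0,0,0],[0,0,0],[0,0,0],[0,0,-0.066],[0,0,0],[0,0,0]]}'
python3 -c "
from h import *
go(.4311,.333,.030,.079)"
```

```text
time: 4.95
position: [0.6295, 0.0991, 0.144]
tool_rot: [3.139, 0.122, -0.002]
ft_force: [0.3, -1.4, -0.9]
grip_width: 0.274
t 4.95 pos [0.6295 0.0991 0.144 ] phi 0.078 tilt [-0.001 -0.    -1.   ] grip 2.38 f [ 0.3 -1.4 -0.9]
turn about tool z -0.001 then dp cm (axes at target yaw) [-17.93 -24.89  11.4 ]
```

```bash
python3 -m crank '{"dp":[[-2.5,-3.5,0],[-2.5,-3.5,0],[-2.5,-3.5,0],[-2.5,-3.5,0],[-2.5,-3.5,0],[-2.5,-3.5,0],[-2.5,-3.5,0],[-0.4,-0.4,0]],"delta_rot":[[0,0,0],[0,0,0],[0,0,0],[0,0,0],[0,0,0],[0,0,0],[0,0,0],[0,0,0]]}'
python3 -m crank '{"dp":[[0,0,0],[0,0,2.5],[0,0,2.5],[0,0,2.5],[0,0,2],[0,0,1],[0,0,0.5],[0,0,0]],"delta_rot":[[0,0,0],[0,0,0],[0,0,0],[0,0,0],[0,0,0],[0,0,0],[0,0,0],[0,0,0]]}'
python3 -c "
from h import *
go(.4311,.333,.029,.079)
cv2.imwrite('pics/s2.png',ctrl.get_image('scene'))"
```

```text
time: 5.75
position: [0.4263, 0.3385, 0.1442]
tool_rot: [-3.137, -0.137, 0.004]
ft_force: [-1.0, 0.2, -0.5]
grip_width: 0.271
time: 6.55
position: [0.4324, 0.3327, 0.0342]
tool_rot: [3.139, 0.122, -0.001]
ft_force: [0.1, 0.1, -0.7]
grip_width: 0.271
t 6.55 pos [0.4324 0.3327 0.0342] phi 0.078 tilt [-0.001 -0.001 -1.   ] grip 2.36 f [ 0.1  0.1 -0.7]
turn about tool z -0.001 then dp cm (axes at target yaw) [-0.13 -0.04  0.52]
```

View pics/s2.png

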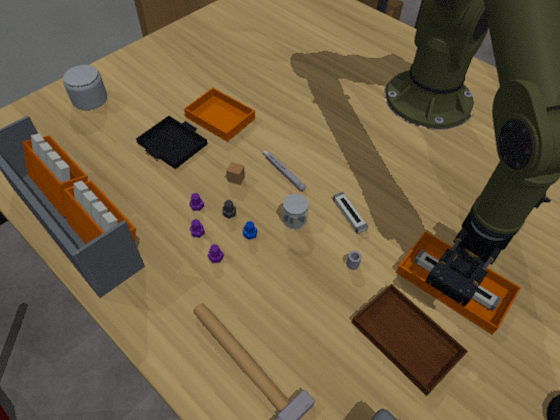

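Centred in the bin, bar between the end walls. Lower 5 mm, open, retreat.

```bash
python3 -m crank '{"dp":[[0,0,0.3],[0,0,0.1],[0,0,0],[0,0,0],[0,0,0],[0,0,0],[0,0,0],[0,0,0]],"delta_rot":[[0,0,0],[0,0,0],[0,0,0],[0,0,0],[0,0,0],[0,0,0],[0,0,0],[0,0,0]]}'
python3 -m crank '{"dp":[[0,0,0],[0,0,0],[0,0,0],[0,0,0],[0,0,-0.5],[0,0,-2],[0,0,-3],[0,0,-3]],"delta_rot":[[0,0,0],[0,0,0],[0,0,0],[0,0,0],[0,0,0],[0,0,0],[0,0,0],[0,0,0]]}' 4.2
python3 -c "
from h import *
go(.4437,.0871,.12,-.35)"
```

```text
time: 7.4
position: [0.432, 0.3334, 0.0305]
tool_rot: [3.139, 0.124, -0.0]
ft_force: [0.8, 0.7, -0.3]
grip_width: 0.275
time: 8.2
position: [0.4316, 0.3333, 0.1165]
tool_rot: [3.139, 0.125, -0.001]
ft_force: [0.8, 0.2, 0.4]
grip_width: 0.48
t 8.2 pos [0.4316 0.3333 0.1165] phi 0.079 tilt [-0.001 -0.    -1.   ] grip 4.17 f [0.8 0.2 0.4]
turn about tool z 0.429 then dp cm (axes at target yaw) [ 9.58 22.72 -0.35]
```

```bash
python3 -m crank '{"dp":[[0,0,0],[0,0,0],[0,0,0],[1.9,4.5,0],[1.9,4.5,0],[1.9,4.5,0],[1.9,4.5,0],[1.9,4.5,0]],"delta_rot":[[0,0,0.143],[0,0,0.143],[0,0,0.143],[0,0,0],[0,0,0],[0,0,0],[0,0,0],[0,0,0]]}'
python3 -c "
from h import *
cv2.imwrite('pics/t3.png',ctrl.get_image('top'))
go(.4437,.0871,.024,-.35)"
```

```text
time: 9.0
position: [0.444, 0.0877, 0.1162]
tool_rot: [3.094, -0.546, 0.002]
ft_force: [1.0, -0.7, -0.4]
grip_width: 0.482
t 9.05 pos [0.4443 0.0783 0.1156] phi -0.359 tilt [-0.    -0.006 -1.   ] grip 4.21 f [ 1.2 -7.1 -1.6]
turn about tool z -0.009 then dp cm (axes at target yaw) [-0.36 -0.81  9.16]
```

View pics/t3.png

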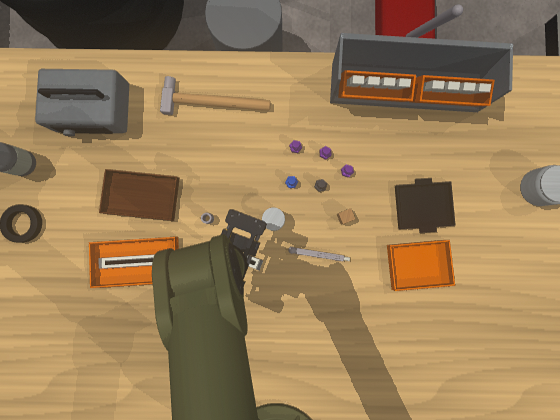

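```bash
python3 -m crank '{"dp":[[0,0,0],[0,0,0],[0,0,1],[0,0,1.5],[0,0,1.5],[0,0,0],[0,0,0],[0,0,0]],"delta_rot":[[0,0,0],[0,0,0],[0,0,0],[0,0,0],[0,0,0],[0,0,0],[0,0,0],[0,0,0]]}'
python3 -c "
from h import *
go(.4437,.0871,.025,-.35)"
```

```text
time: 9.85
position: [0.4444, 0.0903, 0.076]
tool_rot: [-3.094, 0.545, -0.001]
ft_force: [-0.6, -0.3, -0.0]
grip_width: 0.481
t 9.85 pos [0.4444 0.0903 0.076 ] phi -0.349 tilt [ 0.001  0.    -1.   ] grip 4.18 f [-0.6 -0.3 -0. ]
turn about tool z 0.001 then dp cm (axes at target yaw) [0.04 0.33 5.1 ]
```

```bash
python3 -m crank '{"dp":[[0,0.3,0.5],[0,0,1.5],[0,0,1.5],[0,0,1],[0,0,0.5],[0,0,0],[0,0,0],[0,0,0]],"delta_rot":[[0,0,0],[0,0,0],[0,0,0],[0,0,0],[0,0,0],[0,0,0],[0,0,0],[0,0,0]]}'
python3 -m crank '{"dp":[[0,0,0],[0,0,0],[0,0,0],[0,0,0],[0,0,0],[0,0,0],[0,0,-1],[0,0,-2]],"delta_rot":[[0,0,0],[0,0,0],[0,0,0],[0,0,0],[0,0,0],[0,0,0],[0,0,0],[0,0,0]]}' 1.5
python3 -m crank '{"dp":[[0,0,-3],[0,0,-3],[0,0,-3],[0,0,0],[0,0,0],[0,0,0],[0,0,0],[0,0,0]],"delta_rot":[[0,0,0],[0,0,0],[0,0,0],[0,0,-0.15],[0,0,-0.15],[0,0,-0.15],[0,0,0],[0,0,0]]}'
python3 -c "
from h import *
go(.4329,-.330,.030,.103)"
```

```text
time: 10.65
position: [0.4436, 0.0867, 0.0261]
tool_rot: [-3.093, 0.547, -0.002]
ft_force: [-0.2, -0.6, 0.4]
grip_width: 0.483
time: 11.45
position: [0.4416, 0.0866, 0.055]
tool_rot: [3.093, -0.546, -0.005]
ft_force: [0.4, 0.0, 0.3]
grip_width: 0.275
time: 12.25
position: [0.443, 0.0867, 0.1458]
tool_rot: [3.138, 0.152, 0.0]
ft_force: [-0.8, 0.2, 0.1]
grip_width: 0.276
t 12.25 pos [0.443  0.0867 0.1458] phi 0.097 tilt [ 0. -0. -1.] grip 2.41 f [-0.8  0.2  0.1]
turn about tool z -0.006 then dp cm (axes at target yaw) [-5.29 41.35 11.58]
```

```bash
python3 -m crank '{"dp":[[0.3,4.6,0],[0.3,4.6,0],[0.3,4.6,0],[0.3,4.6,0],[-1.6,4.6,0],[-1.6,4.6,0],[-1.6,4.6,0],[-1.7,4.6,0]],"delta_rot":[[0,0,0],[0,0,0],[0,0,0],[0,0,0],[0,0,0],[0,0,0],[0,0,0],[0,0,0]]}'
python3 -m crank '{"dp":[[0,2.3,0],[0,2.2,0],[0,0,0],[0,0,0],[0,0,2],[0,0,2],[0,0,2],[0,0,0]],"delta_rot":[[0,0,0],[0,0,0],[0,0,0],[0,0,0],[0,0,0],[0,0,0],[0,0,0],[0,0,0]]}'
python3 -c "
from h import *
go(.4329,-.330,.0315,.103)"
```

```text
time: 13.05
position: [0.4265, -0.2866, 0.1457]
tool_rot: [3.138, 0.152, 0.001]
ft_force: [1.5, 0.0, 0.2]
grip_width: 0.275
time: 13.85
position: [0.43, -0.3266, 0.0829]
tool_rot: [-3.133, -0.159, 0.007]
ft_force: [-0.3, -0.1, 0.3]
grip_width: 0.273
t 13.85 pos [ 0.43   -0.3266  0.0829] phi 0.101 tilt [-0.004  0.004 -1.   ] grip 2.37 f [-0.3 -0.1  0.3]
turn about tool z -0.002 then dp cm (axes at target yaw) [0.25 0.37 5.14]
```

```bash
python3 -m crank '{"dp":[[0.2,0.2,0.5],[0,0,1],[0,0,1.5],[0,0,1.2],[0,0,0.6],[0,0,0.2],[0,0,0],[0,0,0]],"delta_rot":[[0,0,0],[0,0,0],[0,0,0],[0,0,0],[0,0,0],[0,0,0],[0,0,0],[0,0,0]]}'
python3 -c "
from h import *
go(.4329,-.330,.0315,.103)
cv2.imwrite('pics/s4.png',ctrl.get_image('scene'))"
```

```text
time: 14.65
position: [0.434, -0.3316, 0.0359]
tool_rot: [3.137, 0.157, 0.001]
ft_force: [0.4, -0.2, 0.8]
grip_width: 0.275
t 14.65 pos [ 0.434  -0.3316  0.0359] phi 0.1 tilt [ 0.001 -0.001 -1.   ] grip 2.39 f [ 0.4 -0.2  0.8]
turn about tool z -0.003 then dp cm (axes at target yaw) [-0.1  -0.17  0.44]
```

View pics/s4.png

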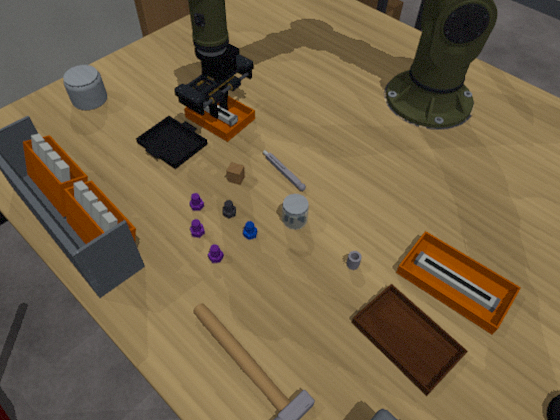

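```bash
python3 -m crank '{"dp":[[0,0,0.3],[0,0,0.2],[0,0,0],[0,0,0],[0,0,0],[0,0,0],[0,0,0],[0,0,0]],"delta_rot":[[0,0,0],[0,0,0],[0,0,0],[0,0,0],[0,0,0],[0,0,0],[0,0,0],[0,0,0]]}'
python3 -m crank '{"dp":[[0,0,0],[0,0,0],[0,0,0],[0,0,0],[0,0,-0.5],[0,0,-2],[0,0,-3],[0,0,-3]],"delta_rot":[[0,0,0],[0,0,0],[0,0,0],[0,0,0],[0,0,0],[0,0,0],[0,0,0],[0,0,0]]}' 4.2
python3 -c "
from h import *
go(.4537,-.0953,.12,-.14)"
```

```text
time: 15.5
position: [0.4337, -0.3314, 0.0306]
tool_rot: [3.138, 0.157, 0.0]
ft_force: [0.7, 0.4, -0.4]
grip_width: 0.276
time: 16.3
position: [0.4335, -0.3311, 0.1165]
tool_rot: [-3.137, -0.157, 0.001]
ft_force: [0.3, -0.6, 0.6]
grip_width: 0.48
t 16.3 pos [ 0.4335 -0.3311  0.1165] phi 0.1 tilt [-0.001  0.    -1.   ] grip 4.18 f [ 0.3 -0.6  0.6]
turn about tool z 0.24 then dp cm (axes at target yaw) [ -1.29 -23.63  -0.35]
```

```bash
python3 -m crank '{"dp":[[0,0,0],[0,0,0],[-0.3,-4.7,0],[-0.3,-4.7,0],[-0.3,-4.7,0],[-0.2,-4.7,0],[-0.2,-4.7,0],[0,0,0]],"delta_rot":[[0,0,0.12],[0,0,0.12],[0,0,0],[0,0,0],[0,0,0],[0,0,0],[0,0,0],[0,0,0]]}'
python3 -m crank '{"dp":[[0,0,0],[0,0,1],[0,0,2],[0,0,2],[0,0,1],[0,0,0],[0,0,0],[0,0,0]],"delta_rot":[[0,0,0],[0,0,0],[0,0,0],[0,0,0],[0,0,0],[0,0,0],[0,0,0],[0,0,0]]}'
python3 -c "
from h import *
go(.4537,-.0953,.0235,-.14)"
```

```text
time: 17.1
position: [0.4545, -0.0899, 0.1163]
tool_rot: [-3.133, 0.204, -0.002]
ft_force: [0.1, -0.5, -0.6]
grip_width: 0.484
time: 17.9
position: [0.4544, -0.0973, 0.0563]
tool_rot: [3.133, -0.221, 0.002]
ft_force: [0.0, 0.3, 1.0]
grip_width: 0.49
t 17.9 pos [ 0.4544 -0.0973  0.0563] phi -0.141 tilt [ 0.001 -0.001 -1.   ] grip 4.26 f [0.  0.3 1. ]
turn about tool z -0.001 then dp cm (axes at target yaw) [-0.09 -0.19  3.28]
```

```bash
python3 -m crank '{"dp":[[0,-0.2,0.5],[0,0,1],[0,0,1],[0,0,0.6],[0,0,0.2],[0,0,0],[0,0,0],[0,0,0]],"delta_rot":[[0,0,0],[0,0,0],[0,0,0],[0,0,0],[0,0,0],[0,0,0],[0,0,0],[0,0,0]]}'
python3 -m crank '{"dp":[[0,0,0],[0,0,0],[0,0,0],[0,0,0],[0,0,0],[0,0,0],[0,0,-1],[0,0,-2]],"delta_rot":[[0,0,0],[0,0,0],[0,0,0],[0,0,0],[0,0,0],[0,0,0],[0,0,0],[0,0,0]]}' 0.5
python3 -m crank '{"dp":[[0,0,-3],[0,0,-3],[0,0,-3],[0,0,-2],[0,0,0],[0,0,0],[0,0,0],[0,0,0]],"delta_rot":[[0,0,0],[0,0,0],[0,0,0],[0,0,0],[0,0,-0.05],[0,0,0],[0,0,0],[0,0,0]]}'
python3 -c "
from h import *
go(.5858,.331,.029,-.088)
cv2.imwrite('pics/s5.png',ctrl.get_image('scene'))"
```

```text
time: 18.7
position: [0.4543, -0.095, 0.0229]
tool_rot: [3.134, -0.22, 0.001]
ft_force: [-1.1, 0.5, 0.9]
grip_width: 0.482
time: 19.5
position: [0.4524, -0.0945, 0.0519]
tool_rot: [-3.133, 0.219, 0.006]
ft_force: [-0.4, 0.3, -0.7]
grip_width: 0.155
time: 20.3
position: [0.4534, -0.0947, 0.1621]
tool_rot: [-3.138, 0.142, 0.002]
ft_force: [-0.2, -0.1, -2.3]
grip_width: 0.159
t 20.3 pos [ 0.4534 -0.0947  0.1621] phi -0.091 tilt [-0.001  0.    -1.   ] grip 1.39 f [-0.2 -0.1 -2.3]
turn about tool z -0.003 then dp cm (axes at target yaw) [  9.44 -43.57  13.31]
```

View pics/s5.png

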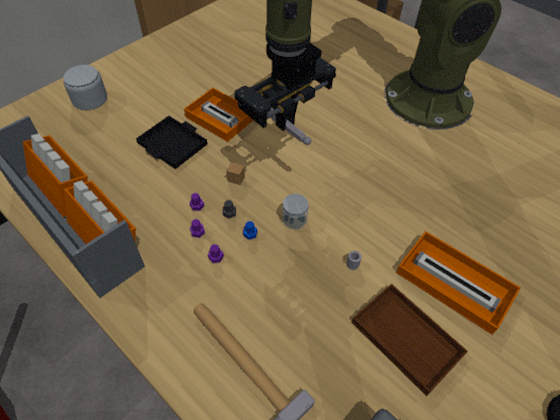

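```bash
python3 -m crank '{"dp":[[1.05,-4.84,0],[1.05,-4.84,0],[1.05,-4.84,0],[1.05,-4.84,0],[1.05,-4.84,0],[1.05,-4.84,0],[1.05,-4.84,0],[1.05,-4.84,0]],"delta_rot":[[0,0,0],[0,0,0],[0,0,0],[0,0,0],[0,0,0],[0,0,0],[0,0,0],[0,0,0]]}'
python3 -m crank '{"dp":[[0.5,-2.4,0],[0.5,-2.4,0],[0,0,0],[0,0,2],[0,0,2.5],[0,0,2.5],[0,0,1],[0,0,0]],"delta_rot":[[0,0,0],[0,0,0],[0,0,0],[0,0,0],[0,0,0],[0,0,0],[0,0,0],[0,0,0]]}'
python3 -c "
from h import *
go(.5858,.331,.028,-.088)"
```

```text
time: 21.15
position: [0.5727, 0.2846, 0.1617]
tool_rot: [3.138, -0.143, -0.002]
ft_force: [0.8, -0.9, -0.8]
grip_width: 0.155
time: 21.95
position: [0.5857, 0.3284, 0.0804]
tool_rot: [3.136, -0.143, -0.005]
ft_force: [0.0, 0.2, -0.7]
grip_width: 0.156
t 21.95 pos [0.5857 0.3284 0.0804] phi -0.091 tilt [-0.004 -0.002 -1.   ] grip 1.36 f [ 0.   0.2 -0.7]
turn about tool z -0.003 then dp cm (axes at target yaw) [-0.01 -0.26  5.24]
```

```bash
python3 -m crank '{"dp":[[0,0,0.5],[0,0,1],[0,0,1.5],[0,0,1.2],[0,0,0.6],[0,0,0],[0,0,0],[0,0,0]],"delta_rot":[[0,0,0],[0,0,0],[0,0,0],[0,0,0],[0,0,0],[0,0,0],[0,0,0],[0,0,0]]}'
python3 -c "
from h import *
go(.5858,.331,.028,-.088)
cv2.imwrite('pics/s6.png',ctrl.get_image('scene'))"
```

```text
time: 22.75
position: [0.587, 0.3305, 0.0351]
tool_rot: [-3.138, 0.141, -0.001]
ft_force: [-0.7, 0.0, -0.7]
grip_width: 0.156
t 22.75 pos [0.587  0.3305 0.0351] phi -0.09 tilt [ 0.001  0.001 -1.   ] grip 1.36 f [-0.7  0.  -0.7]
turn about tool z -0.002 then dp cm (axes at target yaw) [-0.13 -0.04  0.71]
```

View pics/s6.png

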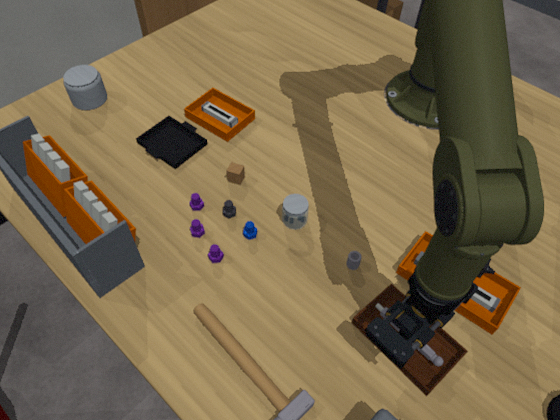

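```bash
python3 -m crank '{"dp":[[0,0,0.4],[0,0,0.3],[0,0,0],[0,0,0],[0,0,0],[0,0,0],[0,0,0],[0,0,0]],"delta_rot":[[0,0,0],[0,0,0],[0,0,0],[0,0,0],[0,0,0],[0,0,0],[0,0,0],[0,0,0]]}'
python3 -m crank '{"dp":[[0,0,0],[0,0,0],[0,0,0],[0,0,0],[0,0,-0.5],[0,0,-2],[0,0,-3],[0,0,-4]],"delta_rot":[[0,0,0],[0,0,0],[0,0,0],[0,0,0],[0,0,0],[0,0,0],[0,0,0],[0,0,0]]}' 4.2
python3 -c "
from h import *
go(.6155,-.098,.12,-.09)"
```

```text
time: 23.6
position: [0.5866, 0.3301, 0.0276]
tool_rot: [3.138, -0.141, 0.0]
ft_force: [0.1, -0.4, -1.2]
grip_width: 0.157
time: 24.4
position: [0.5856, 0.3293, 0.122]
tool_rot: [3.137, -0.141, -0.005]
ft_force: [1.2, -0.2, -0.4]
grip_width: 0.48
t 24.4 pos [0.5856 0.3293 0.122 ] phi -0.09 tilt [-0.003 -0.002 -1.   ] grip 4.18 f [ 1.2 -0.2 -0.4]
turn about tool z 0.0 then dp cm (axes at target yaw) [ 6.82 42.29  0.2 ]
```

```bash
python3 -m crank '{"dp":[[0.75,4.7,0],[0.75,4.7,0],[0.75,4.7,0],[0.75,4.7,0],[0,0,0],[0,0,0],[0,0,0],[0,0,0]],"delta_rot":[[0,0,0],[0,0,0],[0,0,0],[0,0,0],[0,0,0],[0,0,0],[0,0,0],[0,0,0]]}'
python3 - <<'E'
from h import *
im=ctrl.get_image("top"); sc=ctrl.get_image("scene")
cv2.imwrite("pics/t7.png",im);cv2.imwrite("pics/s7.png",sc)
for n,I,roi in(("top",im,(308,172,335,200)),("scene",sc,(215,192,243,223))):
    x0,y0,x1,y1=roi; h=I[y0:y1,x0:x1]; m=(h.max(2)<105).astype(np.uint8)
    nl,_,st,ce=cv2.connectedComponentsWithStats(m); i=1+st[1:,4].argmax()
    c=ce[i]+[x0,y0]; print(n,st[i],c)
# triangulate shank top centre (eyeballed from zoom): top px (321.2,184.1)
print(p2w("top",(321.2,183.8),.034), p2w("top",(320.8,186),.006), p2w("scene",(228.7,205),.03))
go(.6155,-.098,.06,-.09)
E
```

```text
time: 25.2
position: [0.5992, 0.1425, 0.1228]
tool_rot: [-3.138, 0.136, -0.0]
ft_force: [-0.5, 0.0, 0.1]
grip_width: 0.482
top [  6   8  13  12 109] [320.42201835 185.29357798]
scene [  8   8  13  19 191] [228.77486911 209.39790576]
[[ 0.61693557 -0.09778612  0.034     ]] [[ 0.61528926 -0.09936929  0.006     ]] [[ 0.61742683 -0.09395373  0.03      ]]
t 25.3 pos [0.5993 0.1421 0.1226] phi -0.087 tilt [-0.     0.001 -1.   ] grip 4.2 f [ 0.1 -0.8  0.5]
turn about tool z 0.003 then dp cm (axes at target yaw) [ 3.77 23.76  6.26]
```

View pics/t7.png

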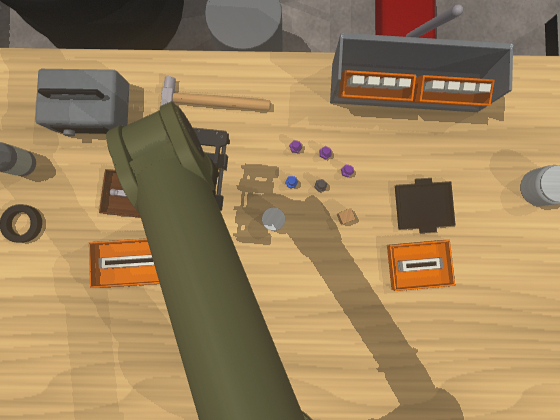

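View pics/s7.png

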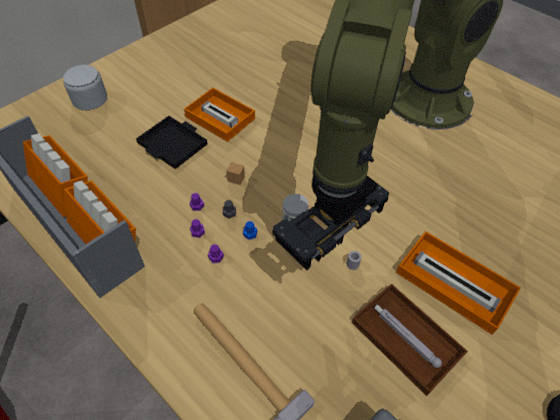

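```bash
python3 -m crank '{"dp":[[0.76,4.74,0],[0.76,4.74,0],[0.76,4.74,0],[0.76,4.74,0],[0.76,4.7,0],[0,0,0],[0,0,0],[0,0,0]],"delta_rot":[[0,0,0],[0,0,0],[0,0,0],[0,0,0],[0,0,0],[0,0,0],[0,0,0],[0,0,0]]}'
python3 -m crank '{"dp":[[0,0,0],[0,0,1],[0,0,2],[0,0,1.5],[0,0,0.5],[0,0,0],[0,0,0],[0,0,0]],"delta_rot":[[0,0,0],[0,0,0],[0,0,0],[0,0,0],[0,0,0],[0,0,0],[0,0,0],[0,0,0]]}'
python3 -c "
from h import *
go(.616,-.0975,.037,-.09)
cv2.imwrite('pics/s8.png',ctrl.get_image('scene'))"
```

```text
time: 26.1
position: [0.6164, -0.0963, 0.1225]
tool_rot: [-3.137, 0.137, 0.0]
ft_force: [0.4, 0.3, -0.2]
grip_width: 0.484
time: 26.9
position: [0.6169, -0.0989, 0.0734]
tool_rot: [3.138, -0.141, 0.002]
ft_force: [-0.1, -0.7, 0.7]
grip_width: 0.483
t 26.9 pos [ 0.6169 -0.0989  0.0734] phi -0.09 tilt [ 0.002 -0.    -1.   ] grip 4.2 f [-0.1 -0.7  0.7]
turn about tool z 0.0 then dp cm (axes at target yaw) [-0.1  -0.13  3.64]
```

View pics/s8.png

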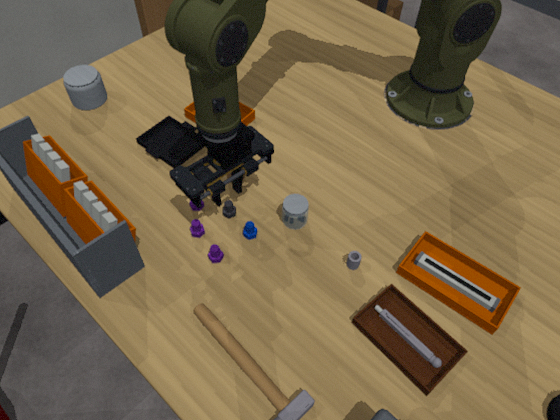

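```bash
python3 -m crank '{"dp":[[0,-0.1,0.5],[0,0,1],[0,0,1],[0,0,0.7],[0,0,0.4],[0,0,0],[0,0,0],[0,0,0]],"delta_rot":[[0,0,0],[0,0,0],[0,0,0],[0,0,0],[0,0,0],[0,0,0],[0,0,0],[0,0,0]]}'
python3 -m crank '{"dp":[[0,0,0],[0,0,0],[0,0,0],[0,0,0],[0,0,0],[0,0,0],[0,0,0],[0,0,0]],"delta_rot":[[0,0,0],[0,0,0],[0,0,0],[0,0,0],[0,0,0],[0,0,0],[0,0,0],[0,0,0]]}' 0.9 25
python3 -c "
from h import *
go(.616,-.0975,.037,-.09)"
```

```text
time: 27.75
position: [0.6167, -0.0979, 0.037]
tool_rot: [3.138, -0.141, 0.001]
ft_force: [0.7, -0.3, -0.4]
grip_width: 0.484
time: 28.55
position: [0.6164, -0.0979, 0.0366]
tool_rot: [3.138, -0.141, 0.0]
ft_force: [0.6, -0.5, 0.3]
grip_width: 0.197
t 28.55 pos [ 0.6164 -0.0979  0.0366] phi -0.09 tilt [ 0. -0. -1.] grip 1.71 f [ 0.6 -0.5  0.3]
turn about tool z -0.0 then dp cm (axes at target yaw) [-0.04 -0.04 -0.04]
```

```bash
python3 -m crank '{"dp":[[0,0,-1],[0,0,-2],[0,0,-3],[0,0,-3],[0,0,0],[0,0,0],[0,0,0],[0,0,0]],"delta_rot":[[0,0,0],[0,0,0],[0,0,0],[0,0,0],[0,0,0],[0,0,0],[0,0,0],[0,0,0]]}'
python3 -c "
from h import *
go(.572,-.344,.041,-.09)
I=ctrl.get_image('scene')
cv2.imwrite('pics/s9.png',cv2.resize(I[60:280,100:360],None,fx=3,fy=2.7))"
```

```text
time: 29.35
position: [0.6153, -0.0978, 0.1251]
tool_rot: [-3.138, 0.141, 0.004]
ft_force: [0.3, -0.4, -1.6]
grip_width: 0.194
t 29.35 pos [ 0.6153 -0.0978  0.1251] phi -0.09 tilt [-0.003  0.    -1.   ] grip 1.69 f [ 0.3 -0.4 -1.6]
turn about tool z 0.0 then dp cm (axes at target yaw) [-2.1  24.91  8.41]
```

View pics/s9.png

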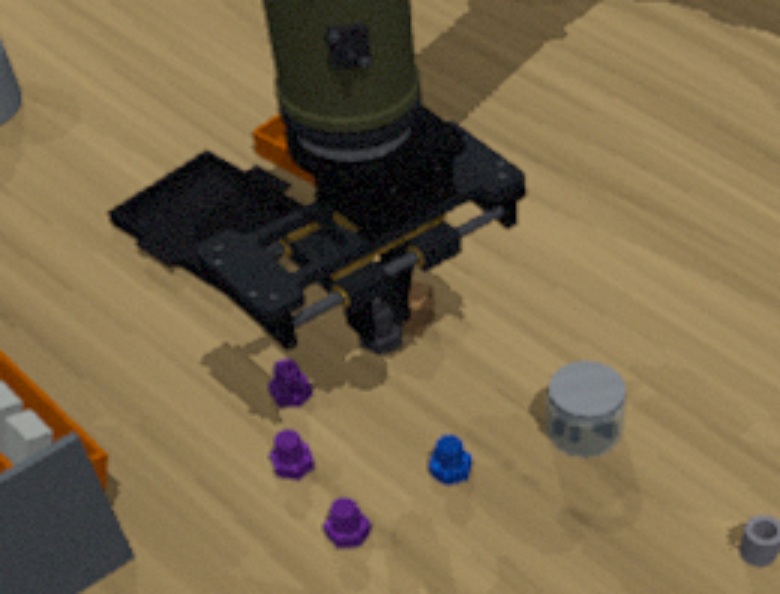

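```bash
python3 -m crank '{"dp":[[-0.35,4.15,0],[-0.35,4.15,0],[-0.35,4.15,0],[-0.35,4.15,0],[-0.35,4.15,0],[-0.35,4.15,0],[0,0,0],[0,0,0]],"delta_rot":[[0,0,0],[0,0,0],[0,0,0],[0,0,0],[0,0,0],[0,0,0],[0,0,0],[0,0,0]]}'
python3 -m crank '{"dp":[[0,0,0],[0,0,1],[0,0,2],[0,0,2],[0,0,1.5],[0,0,0.5],[0,0,0],[0,0,0]],"delta_rot":[[0,0,0],[0,0,0],[0,0,0],[0,0,0],[0,0,0],[0,0,0],[0,0,0],[0,0,0]]}'
python3 -c "
from h import *
go(.572,-.344,.041,-.09)
I=ctrl.get_image('scene')
cv2.imwrite('pics/s10.png',cv2.resize(I[60:280,100:360],None,fx=3,fy=2.7))"
```

```text
time: 30.2
position: [0.5718, -0.3454, 0.1253]
tool_rot: [-3.137, 0.147, 0.003]
ft_force: [0.3, 0.3, -1.7]
grip_width: 0.2
time: 31.0
position: [0.5737, -0.344, 0.0573]
tool_rot: [3.138, -0.141, 0.002]
ft_force: [0.1, 0.5, -0.3]
grip_width: 0.194
t 31.0 pos [ 0.5737 -0.344   0.0573] phi -0.09 tilt [ 0.001 -0.001 -1.   ] grip 1.69 f [ 0.1  0.5 -0.3]
turn about tool z 0.0 then dp cm (axes at target yaw) [-0.17  0.02  1.63]
```

View pics/s10.png

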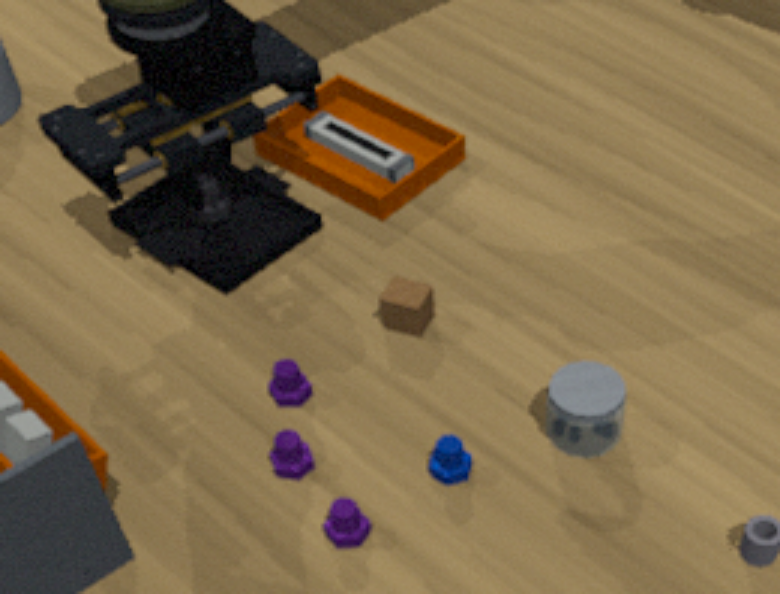

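```bash
python3 -m crank '{"dp":[[0,0,0.4],[0,0,0.5],[0,0,0.4],[0,0,0.2],[0,0,0.1],[0,0,0.05],[0,0,0],[0,0,0]],"delta_rot":[[0,0,0],[0,0,0],[0,0,0],[0,0,0],[0,0,0],[0,0,0],[0,0,0],[0,0,0]]}'
python3 -m crank '{"dp":[[0,0,0],[0,0,0],[0,0,0],[0,0,0],[0,0,0],[0,0,0],[0,0,0],[0,0,0]],"delta_rot":[[0,0,0],[0,0,0],[0,0,0],[0,0,0],[0,0,0],[0,0,0],[0,0,0],[0,0,0]]}' 3.6
python3 -c "
from h import *
go(.572,-.344,.041,-.09)"
python3 -m crank '{"dp":[[0,0,-0.5],[0,0,-1],[0,0,-2],[0,0,-3],[0,0,-4],[0,0,-4],[0,0,-3],[0,0,0]],"delta_rot":[[0,0,0],[0,0,0],[0,0,0],[0,0,0],[0,0,0],[0,0,0],[0,0,0],[0,0,0]]}'
python3 -m crank '{"dp":[[0,4,0],[0,4,0],[0,4,0],[0,4,0],[0,4,0],[0,0,0],[0,0,0],[0,0,0]],"delta_rot":[[0,0,0],[0,0,0],[0,0,0],[0,0,0],[0,0,0],[0,0,0],[0,0,0],[0,0,0]]}'
python3 - <<'E'
from h import *
I=ctrl.get_image('scene');T=ctrl.get_image('top')
cv2.imwrite('pics/s11.png',cv2.resize(I[60:280,100:360],None,fx=3,fy=2.7))
cv2.imwrite('pics/t11.png',T);cv2.imwrite('pics/s11f.png',I)
print(ctrl.get_state()["position"])
E
```

```text
time: 31.85
position: [0.5729, -0.344, 0.0406]
tool_rot: [3.138, -0.141, -0.001]
ft_force: [-4.2, 1.1, 5.7]
grip_width: 0.194
time: 32.65
position: [0.573, -0.344, 0.04]
tool_rot: [3.138, -0.141, 0.0]
ft_force: [-0.3, 0.3, 0.6]
grip_width: 0.411
t 32.65 pos [ 0.573 -0.344  0.04 ] phi -0.09 tilt [ 0. -0. -1.] grip 3.58 f [-0.3  0.3  0.6]
turn about tool z 0.0 then dp cm (axes at target yaw) [-0.1   0.01 -0.1 ]
time: 33.45
position: [0.5759, -0.3449, 0.2224]
tool_rot: [3.133, -0.141, 0.015]
ft_force: [1.5, -0.0, 0.0]
grip_width: 0.416
time: 34.25
position: [0.5559, -0.5415, 0.2151]
tool_rot: [-3.137, 0.139, -0.001]
ft_force: [-0.3, -0.1, 0.4]
grip_width: 0.414
[ 0.55615598 -0.54125224  0.21557917]
```

View pics/s11.png

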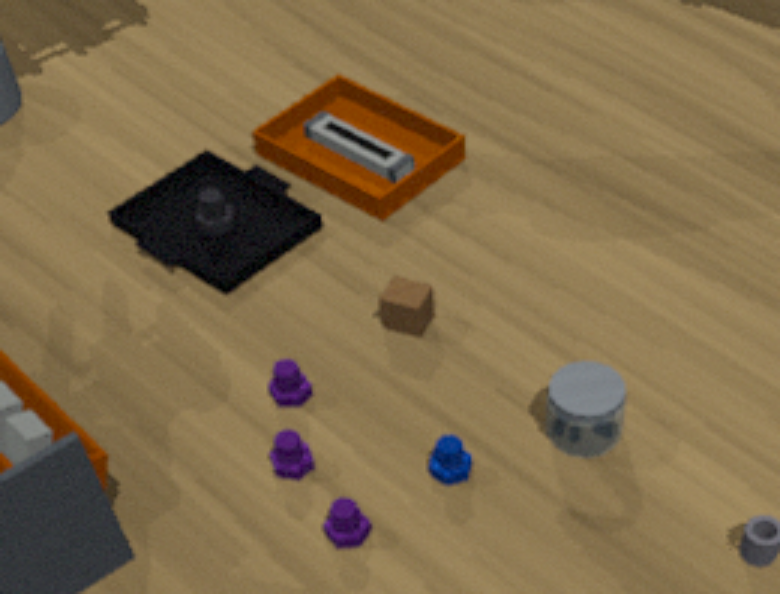

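View pics/t11.png

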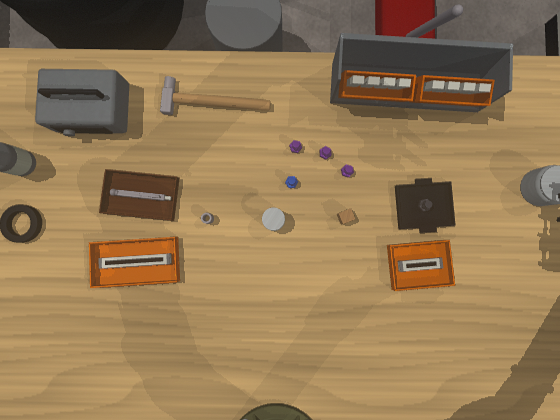

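```bash
python3 - <<'E'
from h import *
im=cv2.imread("pics/top11.png") if 0 else cv2.imread("pics/t11.png")
S=cv2.cvtColor(im,cv2.COLOR_BGR2HSV)[...,1]
for n,roi,z,(bx,by,a) in(("long",(97,248,173,275),.02,(.4311,.334,.079)),("short",(395,255,445,275),.02,(.4329,-.3302,.103)),("gauge",(107,185,174,204),.018,(.5858,.331,-.088))):
    x0,y0,x1,y1=roi;m=(S[y0:y1,x0:x1]<75).astype(np.uint8)
    p=np.argwhere(m)[:,::-1]+[x0,y0]; W=p2w("top",p,z)[:,:2].astype(np.float32)
    (cx,cy),s,_=cv2.minAreaRect(W); d=np.array([cx-bx,cy-by]);c,q=np.cos(a),np.sin(a)
    print(n,"size",np.round(s,3),"in tray frame",(c*d[0]+q*d[1]).round(4),(-q*d[0]+c*d[1]).round(4))
E
python3 -c "
from bench import ctrl
ctrl.close_job()"
```

```text
long size [0.024 0.166] in tray frame 0.0021 -0.0009
short size [0.025 0.103] in tray frame 0.0013 0.0008
gauge size [0.144 0.015] in tray frame 0.0019 -0.0031
the job is handed in; nothing more can be done
```

The long refill, short refill and gauge went flat into their own trays first. Then I moved the drain plug, still head down, into the black drip tray, backed the arm clear and handed the job in at about 34 s.

- **Clean things:** the last top picture puts the long refill, short refill and gauge within about 3 mm of their tray centres. They look flat in both views.
- **Drain plug:** it stands upright near the middle of the drip tray. I checked this by eye and from the gripper position at release, with no separate measurement. The tip force showed a light touch of about 7 N as it was set down.
- **Jar:** it looks unmoved in both views, and no path went low near it.
- **Disagreements:** the gripper closed to 17 mm on the plug's nominally 19 mm shank, but it held firmly. Nothing else failed or disagreed.

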